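Draw the long ruler out of the half-covered stationery tray

ROBOT

A 6-joint arm with a two-finger parallel gripper is mounted at the origin on a cart in front of the work surface, level with it; the furniture and walls round the work are solid. World frame = base frame: x ahead of the robot, y to its left, z up, the work surface at z = 0. Lengths are in mm, angles in rad, forces in N, time in s.
With the tool pointing down it reaches from about 400 to 925 mm from the base axis. Payload 12.5 kg.
Tool frame: the origin (TCP) lies at the very end of the fingers, on their centre line; the grasp point (between the pads) lies 19 mm behind it; z points along the fingers, y is the line along which they close (so a half turn about z gives the same grasp; the last joint's range is limited). The gripper opens to 95 mm and grips with 3 to 60 N. Pads are 20 mm wide; open, the fingers measure 119 mm over their backs; the gripper's body (75 mm by 180 mm) begins 59 mm behind the grasp point.
Start: joints at [-1.399, 0.491, 1.559, -0, 1.092, -0.106], TCP at [171.423, -601.05, 214.661] pointing down, gripper open.
Joint ranges: [-3.1, 3.1], [-0.84, 2.19], [0.05, 2.79], [-1.13, 4.28], [0.06, 2.93], [-2.69, 2.69]. Speed limits (rad/s): [2.22, 2.22, 2.79, 3.14, 3.14, 3.14].

INTERFACE

Orientations are given as [roll, pitch, yaw] about the fixed x, y, z axes, in that order (R = Rz(yaw) Ry(pitch) Rx(roll)).
In Python, from cell import state, read_camera, camera_info, job_done gives the robot as it stands.
- The arm moves only by the shell command python3 -m handwheel, which reads ROWS from standard input. ROWS is 1 to 5 rows, one to a line, with the numbers parted by spaces; each row has 5 numbers: dx, dy, dz in mm, then a turn about the tool's z in rad, then the opening from 0.0 (shut) to 1.0 (fully open); each row is the pose to reach, as a shift and turn from the pose commanded when the command began, along the tool's axes at that moment; what a row does not reach only later rows make up. A row lasts 1/12 s, in which the tool goes at most 41.7 mm and 0.125 rad, less where a joint would pass 70% of its speed; a pose out of reach is approached as far as the arm can. The fingers move at their own pace and stop on an object; the grip force is fixed at half the most. Time passes only in rows, so rows that do not move let the fingers close. It prints the time, the measured TCP pose, the force, the opening and the grip force at its end. Input that does not fit is refused with a message, and nothing moves.
- state(): the state, without advancing time (a new reading comes with each control period).
- read_camera(name): name is "scene" or "top"; returns (picture, depth): 384x512x3 uint8, red, green, blue; 384x512 float32, mm along the optical axis (not along the pixel's ray), 0 where there is no reading.
- camera_info(name): a dict with "vertical_fov" (degrees; the focal length in pixels is half the picture's height over the tangent of half this angle, whatever the lens; pixels are square), "cx", "cy" (the principal point, pixels), "dist_coeffs" ([k1, k2, p1, p2, k3] as OpenCV has them; the pictures are not rectified), "origin" and "attitude" of the camera in the world. Camera axes: x right, y down, z forward; pixel columns grow to the right and rows downward; lengths in mm; the calibration is good to about 2 mm. A picture is of the moment at which its call begins. camera_info takes no time and is no camera call.
- job_done(): hands the job in; it is judged then, once.
The state is a dict: "t": time; "joints": joint angles; "qvel": joint speeds; "tau": joint torques, N m; "eef_pos": TCP position; "tcp_rot": TCP orientation; "ft_force": force on the tool from outside, world axes, zero at the start; "moment": the same for the moment, N m; "opening": opening from 0.0 (shut) to 1.0 (fully open); "grip_force": force on a finger pad.
Only numpy, scipy, OpenCV 4.12 (cv2) and the standard library are available. Lean on these libraries where they do the work, as an engineer would, in place of code of your own. Each camera call takes 0.05 s, during which the arm holds its last target. There are 200 camera calls.

TASK

Take the wooden ruler out of the grey stationery tray: it is longer than the opening and one end lies under the fixed blue cover, so tip its free end up through the opening, draw it out diagonally and do not pry hard against the tray or the cover. Finish while holding it in the gripper, still and roughly level, a hand's width above the tray's rim and not touching it; do not put it down. Leave the eraser on the cover, the calculator, the tape roll and the stapler where they are.

Things in the scene. Friction and masses are not known exactly. Their poses are not given: they have to be found in the camera images.
- tray: grey stationery tray, fixed to the worktop; outside 170 (its x) x 275 (its y) x 64 mm high, walls 5 mm, floor 4 mm; inside 160 x 265 mm, 60 mm deep. Origin: centre of its underside; z up. A fixed blue cover roofs its +y end; the opening is the remaining 165 mm (y) x 160 mm (x) at the -y end
- cover_edge (a point): middle of the free edge of the blue cover, on its underside: 64 mm high, at tray (0, +32.5 mm). The cover is 4 mm thick (top at 68 mm) and reaches from here 100 mm to the inside of the +y end wall
- open_end (a point): top middle of the tray's end wall at the open (-y) end, 64 mm high
- ruler: loose bar ruler of light wood with brass end caps, 240 mm long (its y) x 22 wide (its x) x 14 thick (its z), 50 to 100 g. Origin: middle of its underside. Lies flat on the tray floor, nearly along the tray, +y end under the cover. Grip across its 22 mm width in the opening, near the middle. With the rear end near the floor, a tilt of 16 to 25 degrees clears both end wall and cover
- ruler_front (a point): centre of the ruler's -y end face, the free end in the opening
- ruler_rear (a point): centre of the ruler's +y end face, the end under the cover at the start
- eraser: blue and white eraser, 58 x 23 x 13 mm, lying loose on top of the cover; origin at its underside
- calculator: grey calculator, 116 x 70 x 17 mm, loose on the worktop; origin at its underside
- tape_roll: roll of beige tape lying flat, 96 mm across, 25 mm high; origin at its underside
- stapler: black stapler, 154 x 38 x 48 mm, loose on the worktop; origin at its underside

How it is judged:
By the outcome, as a careful person would: the job done as asked, in the order asked, and still so for the second after the job is handed in, while the arm keeps its last pose, push and grip.
It also fails if it takes over 43 s, if anything falls off the work surface, if the arm or the gripper's body presses on something with over 40 N, if the wrist force passes 120 N, or if a joint passes its speed limit or range.

## Working session

There is one attempt and no reset: what is moved stays moved. The work goes in short steps, Python scripts to look and compute and a shell command to move; the robot and the scene stay as the last step left them, time stands still between calls to the robot, and variables do not carry over. Pictures are saved under pics/ and viewed, at most 10 in all, crops included, and the job is handed in when it is done.

```bash
mkdir -p pics; ls; cat > h.py <<'E'
import numpy as np, cv2
from cell import state, read_camera, camera_info
from scipy.spatial.transform import Rotation as R
def cam(n):
    i=camera_info(n); f=192/np.tan(np.radians(i["vertical_fov"])/2)
    K=np.array([[f,0,i["cx"]],[0,f,i["cy"]],[0,0,1]]); a=np.array(i["attitude"],float)
    M=a if a.shape==(3,3) else R.from_euler('xyz',a).as_matrix()
    return K,np.array(i["dist_coeffs"],float),np.array(i["origin"],float),M
def rays(n,px):
    K,d,o,M=cam(n); u=cv2.undistortPoints(np.array(px,float).reshape(-1,1,2),K,d)[:,0]
    return o,np.c_[u,np.ones(len(u))]@M.T
def onplane(n,px,z):
    o,r=rays(n,px); return o+r*((z-o[2])/r[:,2])[:,None]
def cloud(n,dep):
    v,u=np.mgrid[:384,:512]; o,r=rays(n,np.c_[u.ravel(),v.ravel()])
    return (o+r*dep.reshape(-1,1)).reshape(384,512,3)
def proj(n,P):
    K,d,o,M=cam(n); return cv2.projectPoints(np.array(P,float).reshape(-1,1,3),cv2.Rodrigues(M.T)[0],-M.T@o,K,d)[0][:,0]
E
python3 - <<'E'
from h import *
print(state())
for n in("top","scene"):
    print(camera_info(n)); p,d=read_camera(n); np.savez(n+"0",p=p,d=d); cv2.imwrite(f"pics/{n}0.png",p[:,:,::-1])
E
```

```text
pics
{'t': 0.0, 'joints': array([-1.39857660e+00,  4.91581833e-01,  1.55945598e+00, -1.99751275e-05,
        1.09170180e+00, -1.05641527e-01]), 'qvel': array([ 0.00114757,  0.00064553, -0.00064841,  0.00059587,  0.00021582,
        0.0012875 ]), 'tau': array([-1.41870983e-04, -6.12638497e+01, -2.58178747e+01,  6.92774914e-02,
        4.82942036e-02, -1.20532204e-04]), 'eef_pos': array([ 171.38673867, -600.78429572,  214.04566275]), 'tcp_rot': array([-3.14045022e+00, -1.03324499e-04,  2.77870412e-01]), 'ft_force': array([-0.02213484,  0.17183337, -0.34225427]), 'moment': array([ 0.02554147, -0.01530056,  0.0114051 ]), 'grip_force': 0.0, 'opening': 0.9997073079397075}
{'vertical_fov': 47.79725326200564, 'cx': 255.36152117719934, 'cy': 201.36886588317907, 'dist_coeffs': array([-0.05940023,  0.        ,  0.        ,  0.        ,  0.        ]), 'origin': array([ 415.28698916,   56.99536594, 1488.22994911]), 'attitude': array([-3.05610557, -0.01732782, -1.57123005])}
{'vertical_fov': 43.489438899016676, 'cx': 252.95073411233415, 'cy': 193.42879247778012, 'dist_coeffs': array([-0.02205241,  0.        ,  0.        ,  0.        ,  0.        ]), 'origin': array([-396.47675367,  623.67900964,  910.63009882]), 'attitude': array([-2.21269974e+00,  1.28753297e-04, -2.11140720e+00])}
```

View pics/top0.png

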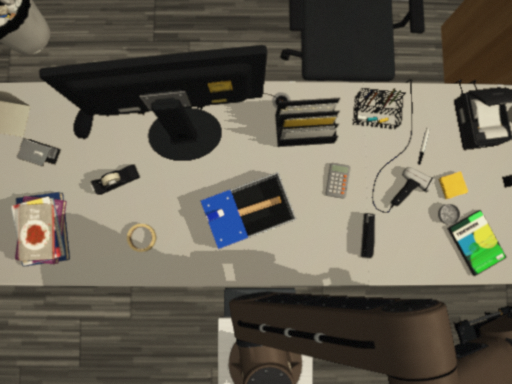

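View pics/scene0.png

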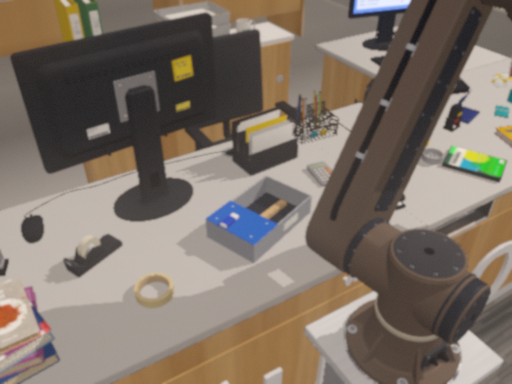

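Top view: tray at about (248,211), blue cover to its left, ruler in the opening from about (241,213) to (285,200), eraser on the cover at (221,212). The scene view shows the same layout, with the monitor behind the tray and a file rack to its right.

```bash
python3 - <<'E'
from h import *
ims=[]
for n in("top","scene"):
    z=np.load(n+"0.npz"); p,d=z["p"],z["d"]; C=cloud(n,d)
    hsv=cv2.cvtColor(p,cv2.COLOR_RGB2HSV); near=(C[...,0]>250)&(C[...,0]<750)&(C[...,1]>-150)&(C[...,1]<300)&(d>0)
    blue=near&(abs(hsv[...,0].astype(int)-112)<12)&(hsv[...,1]>150)&(C[...,2]>40)
    wood=near&(abs(hsv[...,0].astype(int)-16)<9)&(hsv[...,1]>80)&(C[...,2]<45)&(C[...,2]>2)
    wood&=cv2.dilate(blue.astype(np.uint8),np.ones((61,61)))>0
    for nm,m,zz in(("blue",blue,68),("wood",wood,18)):
        _,L,S,_=cv2.connectedComponentsWithStats(m.astype(np.uint8)); m=L==1+S[1:,4].argmax()
        v,u=np.nonzero(m); P=onplane(n,np.c_[u,v],zz); r=cv2.minAreaRect(P[:,:2].astype(np.float32))
        print(n,nm,m.sum(),"medz",np.median(C[m][:,2]).round(1),"rect@%d"%zz,r,"px",u.mean(),v.mean(),cv2.boxPoints(r).round(1).tolist())
    u0,v0=(190,165) if n=="top" else (195,170)
    ims.append(cv2.resize(p[v0:v0+90,u0:u0+125],(780,562),interpolation=cv2.INTER_CUBIC)[:, :,::-1])
cv2.imwrite("pics/crop_top.png",ims[0]); cv2.imwrite("pics/crop_scene.png",ims[1])
# profile along a top-down heightmap of obstacles near tray
C=cloud("top",np.load("top0.npz")["d"]); g=C.reshape(-1,3); 
for x0 in range(300,700,40):
    print(x0,[int(np.percentile(q,90)) if len(q:=g[(abs(g[:,0]-x0)<20)&(abs(g[:,1]-y0)<20)][:,2]) else -1 for y0 in range(280,-200,-40)])
E
```

```text
top blue 1470 medz 68.2 rect@68 ((480.9035949707031, 135.14987182617188), (165.36068725585938, 102.90300750732422), 20.674440383911133) px 224.2074829931973 218.9231292517007 [[385.3999938964844, 154.10000610351562], [421.70001220703125, 57.79999923706055], [576.4000244140625, 116.19999694824219], [540.0999755859375, 212.5]]
top wood 331 medz 16.6 rect@18 ((524.5004272460938, 25.43511199951172), (32.35543441772461, 129.2802276611328), 18.544160842895508) px 257.2809667673716 206.21752265861028 [[488.6000061035156, 81.5999984741211], [529.7000122070312, -41.0], [560.4000244140625, -30.700000762939453], [519.2999877929688, 91.9000015258789]]
scene blue 1188 medz 68.0 rect@68 ((478.4071044921875, 134.96658325195312), (160.22509765625, 100.57247924804688), 20.559282302856445) px 243.58333333333334 222.49915824915826 [[385.70001220703125, 153.89999389648438], [421.1000061035156, 59.70000076293945], [571.0999755859375, 116.0], [535.7999877929688, 210.1999969482422]]
scene wood 219 medz 16.7 rect@18 ((531.2152709960938, -8.734664916992188), (34.576175689697266, 95.11345672607422), 17.164838790893555) px 274.1187214611872 208.44748858447488 [[500.70001220703125, 31.600000381469727], [528.7000122070312, -59.29999923706055], [561.7999877929688, -49.099998474121094], [533.7000122070312, 41.79999923706055]]
300 [3, 5, 4, 4, 4, 4, 4, 4, 4, 3, 504, 709]
340 [3, 3, 4, 4, 3, 4, 4, 4, 3, 5, 4, 3]
380 [4, 4, 4, 67, 66, 4, 4, 4, 4, 5, 3, 5]
420 [4, 4, 3, 71, 72, 71, 1488, 5, 5, 3, 3, 4]
460 [4, 4, 68, 72, 71, 71, 10, 11, 61, 61, 3, 4]
500 [4, 4, 79, 83, 72, 69, 19, 9, 9, 62, 4, 4]
540 [3, 4, 71, 71, 71, 9, 19, 21, 21, 61, 3, 3]
580 [3, 4, 4, 6, 69, 60, 15, 9, 39, 40, 4, 3]
620 [4, 3, 3, 3, 4, 5, 61, 62, 63, 4, 4, 4]
660 [3, 4, 3, 4, 4, 4, 4, 5, 3, 4, 4, 4]
```

View pics/crop_top.png

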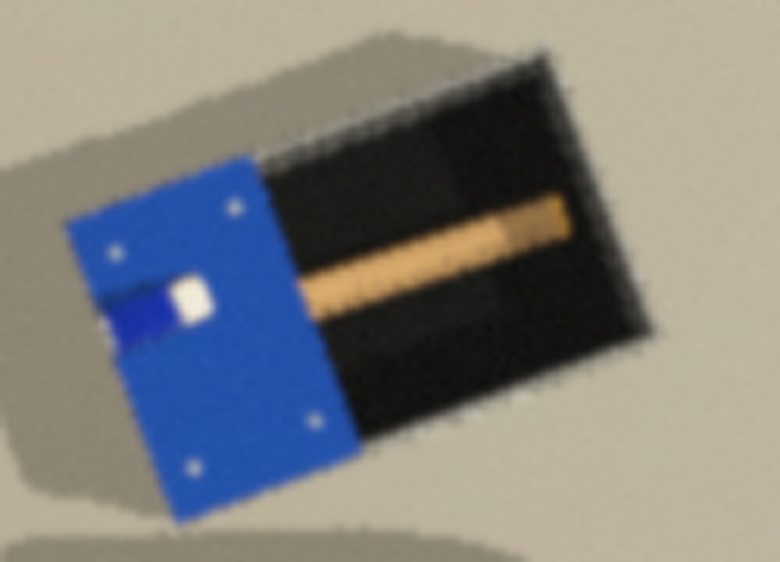

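View pics/crop_scene.png

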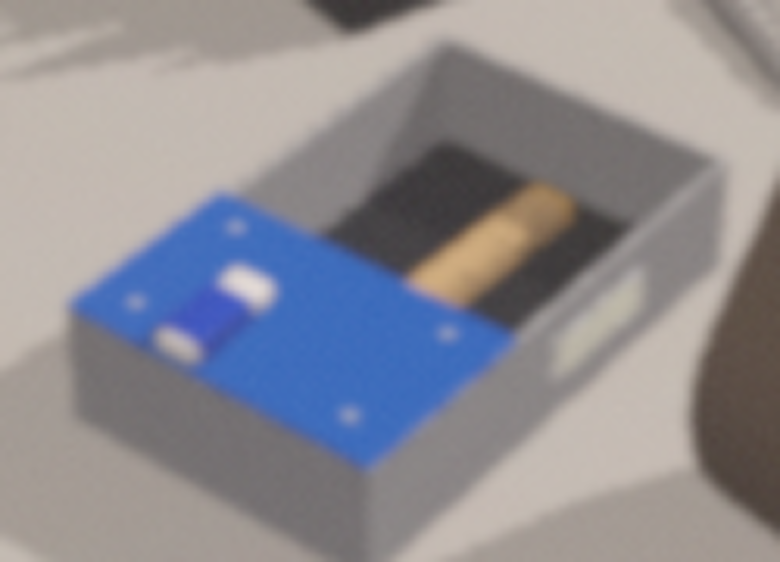

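Crops: ruler front corners at top px (279.3,196.4),(281.7,203.0); it enters under the cover at (237.9,210.2),(240.6,216.3). In the scene view the front top corners are at about (282.2,199.3),(287.1,204.0).

```bash
cat >> h.py <<'E'
def tri(pt,ps):
    o1,a=rays("top",[pt]); o2,b=rays("scene",[ps]); A=np.stack([a[0],-b[0]],1)
    s=np.linalg.lstsq(A,o2-o1,rcond=None)[0]; p,q=o1+s[0]*a[0],o2+s[1]*b[0]; return (p+q)/2,np.linalg.norm(p-q)
YT=np.radians(20.6); TY=np.array([-np.sin(YT),np.cos(YT)]); TX=np.array([np.cos(YT),np.sin(YT)])
T0=np.array([479.7,135.05])-82.5*TY
def totray(P): P=np.asarray(P,float); return np.c_[(P[...,:2].reshape(-1,2)-T0)@TX,(P[...,:2].reshape(-1,2)-T0)@TY].round(1)
E
python3 - <<'E'
from h import *
h=0.5-0.5/6.24
for a,b in(((280.5,199.7),(284.6,201.6)),((239.2,213.2),(264,217.2))): print(tri(a,b))
P=onplane("top",[(279.3,196.4),(281.7,203),(237.9,210.2),(240.6,216.3)],18); print(P,totray(P))
P=onplane("scene",[(282.2,199.3),(287.1,204.)],18); print(P,totray(P))
# ruler axis by wood mask, fit line
z=np.load("top0.npz"); p,d=z["p"],z["d"];C=cloud("top",d);hsv=cv2.cvtColor(p,cv2.COLOR_RGB2HSV)
m=(abs(hsv[...,0].astype(int)-16)<9)&(hsv[...,1]>90)&(hsv[...,2]>70); m[:190]=0;m[225:]=0;m[:,:236]=0;m[:,290:]=0
v,u=np.nonzero(m);P=onplane("top",np.c_[u,v],18);print(len(u),cv2.fitLine(P[:,:2].astype(np.float32),cv2.DIST_HUBER,0,.01,.01).ravel(),totray(P.mean(0)),totray(P)[:,1].min(),np.median(C[m],0))
# rim points check
print(totray(onplane("top",[(190+545/6.24,165+57/6.24),(190+648/6.24,165+330/6.24)],64)),T0)
E
```

```text
(array([547.35535912, -54.81706398,  13.64498863]), np.float64(0.43930952447592314))
(array([490.26117037,  73.19179254,  48.77703686]), np.float64(30.705728301835872))
[[558.39598344 -50.26714785  18.        ]
 [535.80058136 -58.34455231  18.        ]
 [511.10581789  90.82091789  18.        ]
 [490.36571087  81.59958223  18.        ]] [[   8.5 -118.7]
 [ -15.5 -118.3]
 [  13.8   30. ]
 [  -8.8   28.7]]
[[555.92038868 -51.8398473   18.        ]
 [528.982339   -51.55081641  18.        ]] [[   5.6 -119.3]
 [ -19.5 -109.5]]
340 [ 3.1809130e-01 -9.4806010e-01  5.2740332e+02  1.6558228e+01] [[  2.8 -43.9]] -118.9 [526.21021086  18.94535418  16.88759557]
[[  77.1 -134.4]
 [ -77.8 -133.5]] [508.72693599  57.8250883 ]
```

```bash

echo '32 -31 0 0 0.6
64 -62 4 0 0.6
96 -93 8 0 0.6
128 -124 12 0 0.6
128 -124 12 0 0.6' | python3 -m handwheel
echo '32 -31 4 0 0.6
64 -62 8 0 0.6
96 -93 12 0 0.6
128 -124 16 0 0.6
128 -124 16 0 0.6' | python3 -m handwheel
echo '32 -31 4 0 0.6
64 -62 8 0 0.6
96 -93 12 0 0.6
128 -124 16 0 0.6
128 -124 16 0 0.6' | python3 -m handwheel
echo '32 -31 4 0 0.6
64 -62 8 0 0.6
96 -93 12 0 0.6
128 -124 16 0 0.6
128 -124 16 0 0.6' | python3 -m handwheel
echo '0 0 0 -0.12 0.6
0 0 0 -0.24 0.6
0 0 0 -0.36 0.6
0 0 0 -0.48 0.6
0 0 0 -0.6 0.6' | python3 -m handwheel
echo '0 0 0 -0.12 0.6
0 0 0 -0.24 0.6
0 0 0 -0.36 0.6
0 0 0 -0.48 0.6
0 0 0 -0.6 0.6' | python3 -m handwheel
echo '0 0 0 -0.12 0.6
0 0 0 -0.24 0.6
0 0 0 -0.36 0.6
0 0 0 -0.416 0.6
0 0 0 -0.416 0.6' | python3 -m handwheel
```

```text
t: 0.52
eef_pos: [261.9, -442.1, 202.1]
tcp_rot: [-3.139, -0.0, 0.28]
ft_force: [-0.1, -1.4, -0.4]
opening: 0.707
grip_force: 0.0
t: 0.93
eef_pos: [350.7, -288.5, 186.2]
tcp_rot: [-3.14, 0.0, 0.28]
ft_force: [0.5, -0.1, 0.5]
opening: 0.6
grip_force: 0.0
t: 1.35
eef_pos: [440.2, -134.4, 170.2]
tcp_rot: [-3.141, 0.0, 0.28]
ft_force: [0.4, -1.0, 0.0]
opening: 0.601
grip_force: 0.0
t: 1.77
eef_pos: [529.7, 20.1, 154.0]
tcp_rot: [-3.141, -0.0, 0.28]
ft_force: [-1.4, -0.4, -0.6]
opening: 0.597
grip_force: 0.0
t: 2.18
eef_pos: [527.7, 15.9, 154.4]
tcp_rot: [-3.141, 0.0, 0.884]
ft_force: [-0.1, -0.1, 0.8]
opening: 0.603
grip_force: 0.0
t: 2.6
eef_pos: [527.7, 15.8, 154.5]
tcp_rot: [-3.141, 0.0, 1.483]
ft_force: [0.4, 0.3, 0.2]
opening: 0.603
grip_force: 0.0
t: 3.02
eef_pos: [527.7, 15.9, 154.5]
tcp_rot: [-3.141, 0.0, 1.896]
ft_force: [0.2, 0.4, -1.3]
opening: 0.601
grip_force: 0.0
```

```bash

echo '0 0 25 0 0.6
0 0 55 0 0.6
0 0 85 0 0.6
0 0 110 0 0.6
0 0 120 0 0.6' | python3 -m handwheel
echo '0 0 8 0 0.6
0 0 15 0 0.6
0 0 20 0 0.6
0 0 24 0 0.6
0 0 27 0 0.6' | python3 -m handwheel
echo '0 0 0 0 0.4
0 0 0 0 0.3
0 0 0 0 0.25
0 0 0 0 0.22
0 0 0 0 0.22' | python3 -m handwheel
echo '0 0 0 0 0
0 0 0 0 0
0 0 0 0 0
0 0 0 0 0
0 0 0 0 0' | python3 -m handwheel
python3 -c "
from h import *
s=state();print(s['eef_pos'],s['ft_force'],s['opening'],s['grip_force'],s['moment'])
p,d=read_camera('scene');cv2.imwrite('pics/grip.png',cv2.resize(p[150:270,190:350],(800,600),interpolation=cv2.INTER_CUBIC)[:,:,::-1])"
```

```text
t: 3.43
eef_pos: [526.5, 16.1, 31.8]
tcp_rot: [-3.138, -0.001, 1.891]
ft_force: [0.1, 0.5, 0.3]
opening: 0.597
grip_force: 0.0
t: 3.85
eef_pos: [528.1, 16.3, 7.9]
tcp_rot: [3.141, 0.001, 1.894]
ft_force: [-0.6, 0.7, -0.3]
opening: 0.6
grip_force: 0.0
t: 4.27
eef_pos: [527.9, 16.3, 7.9]
tcp_rot: [3.141, 0.0, 1.894]
ft_force: [-0.2, -0.9, 0.3]
opening: 0.309
grip_force: 0.0
t: 4.68
eef_pos: [527.9, 16.3, 7.8]
tcp_rot: [3.141, 0.0, 1.894]
ft_force: [0.0, 0.3, 3.5]
opening: 0.23
grip_force: 30.0
[527.91008936  16.31234206   7.80492555] [0.00471737 0.33164676 3.51073933] 0.22958263814032176 29.991852343082428 [ 0.05364904 -0.13109348 -0.02975341]
```

View pics/grip.png

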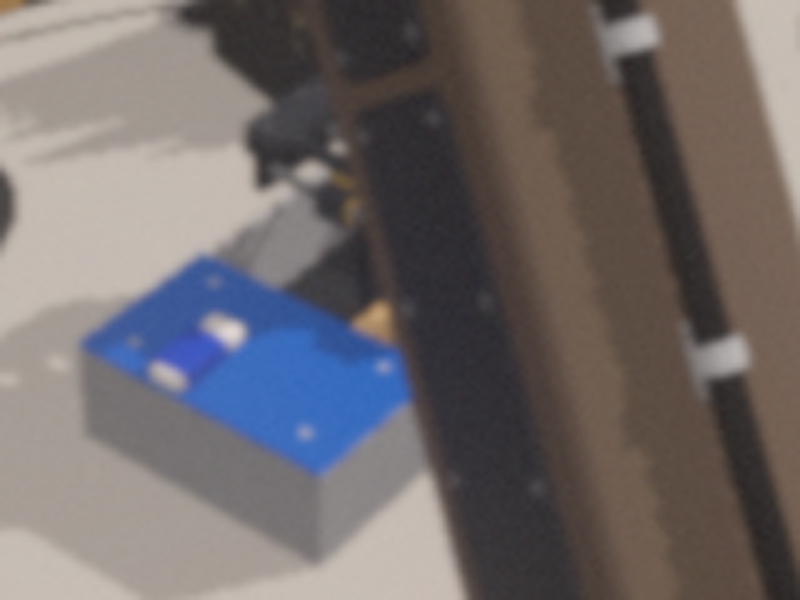

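The ruler is gripped: opening 21.8 mm, grip force 30 N. In the picture the ruler shows between the cover and the arm at about (375,320). The rest of it is hidden by the arm. Lifting a little.

```bash

echo '0 0 -8 0 0
0 0 -16 0 0
0 0 -24 0 0
0 0 -30 0 0
0 0 -30 0 0' | python3 -m handwheel
cat > look.py <<'E'
import sys; from h import *
s=state(); print("t",s['t'],"pos",s['eef_pos'].round(1),"F",s['ft_force'].round(1),"M",s['moment'].round(2),"op",round(s['opening']*95,1),"gf",round(s['grip_force'],1))
# ruler pixels near its expected line, from the top camera's depth; side profile along the tool's x
for n in("top","scene"):
    p,d=read_camera(n); C=cloud(n,d); hsv=cv2.cvtColor(p,cv2.COLOR_RGB2HSV)
    e=s['eef_pos'][:2]; yaw=s['tcp_rot'][2]; tx=np.array([np.cos(yaw),np.sin(yaw)]); ty=np.array([tx[1],-tx[0]])
    D=C[...,:2]-e; a=D@tx; b=D@ty
    m=(abs(a)<230)&(abs(b)<22)&(abs(hsv[...,0].astype(int)-16)<10)&(hsv[...,1]>80)&(hsv[...,2]>50)&(d>0)&(C[...,2]>8)&(C[...,2]<s['eef_pos'][2]+110)
    m=cv2.erode(m.astype(np.uint8),np.ones((2,2)))>0
    A,Z=a[m],C[m][:,2]
    print(n,m.sum(),[(int(k),int(np.median(Z[(A>=k)&(A<k+15)])),int(((A>=k)&(A<k+15)).sum())) for k in range(-230,230,15) if ((A>=k)&(A<k+15)).sum()>2], "lat",np.median(b[m]).round(1) if m.any() else '')
    if len(sys.argv)>1:
        cv2.imwrite(f"pics/{sys.argv[1]}_{n}.png",cv2.resize(p[150:270,190:350],(800,600),interpolation=cv2.INTER_CUBIC)[:,:,::-1])
E
python3 look.py lift
```

```text
t: 5.15
eef_pos: [528.3, 16.3, 39.1]
tcp_rot: [3.14, 0.001, 1.894]
ft_force: [-0.1, 0.7, -0.1]
opening: 0.23
grip_force: 30.0
t 5.15 pos [528.3  16.3  39.1] F [-0.1  0.7 -0.1] M [-0.09 -0.12 -0.01] op 21.9 gf 30.0
top 0 [] lat 
scene 75 [(-5, 49, 3), (10, 48, 26), (25, 46, 27), (40, 48, 19)] lat -3.7
```

View pics/lift_top.png

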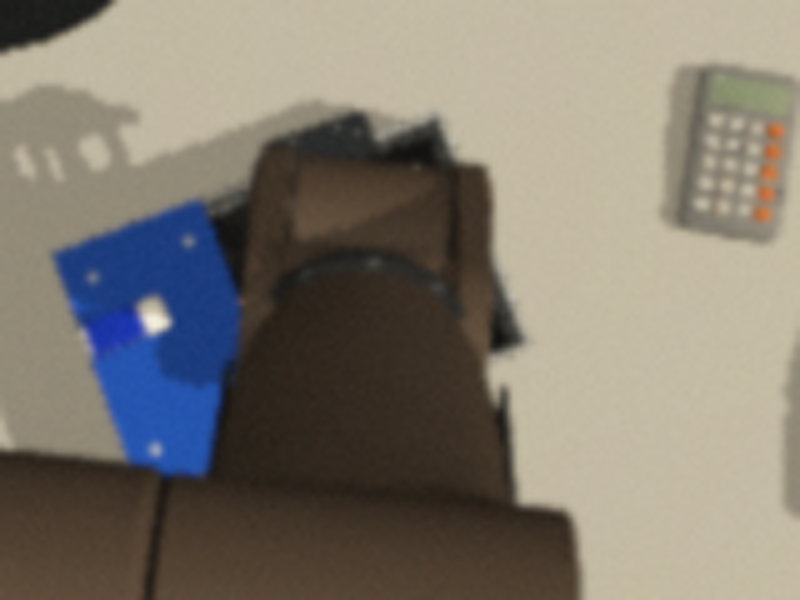

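Top view is mostly the arm over the tray. The ruler is hidden, but the scene depth shows it raised and level (about 48 mm). Next I raise it gently against the cover edge and watch the force.

```bash

echo '0 0 -4 0 0
0 0 -8 0 0
0 0 -11 0 0
0 0 -13 0 0
0 0 -13 0 0' | python3 -m handwheel | grep -E "pos|force"
echo '0 0 -1 0 0
0 0 -2 0 0
0 0 -3 0 0
0 0 -4 0 0
0 0 -4 0 0' | python3 -m handwheel| grep -E "pos|force"
echo '0 0 -1 0 0
0 0 -2 0 0
0 0 -3 0 0
0 0 -4 0 0
0 0 -4 0 0' | python3 -m handwheel| grep -E "pos|force"
python3 look.py
```

```text
eef_pos: [527.9, 16.4, 51.0]
ft_force: [-0.3, 0.2, -1.4]
grip_force: 30.0
eef_pos: [527.7, 16.3, 54.6]
ft_force: [0.4, 0.0, -3.6]
grip_force: 30.0
eef_pos: [527.8, 16.4, 58.8]
ft_force: [0.7, 1.4, -3.1]
grip_force: 30.0
t 6.5 pos [527.8  16.4  58.8] F [ 0.7  1.4 -3.1] M [-0.03 -0.23 -0.06] op 21.7 gf 30.0
top 0 [] lat 
scene 118 [(-5, 67, 4), (10, 67, 29), (25, 65, 34), (40, 64, 29), (55, 64, 22)] lat -5.8
```

```bash

echo '0 0 -2 0 0
0 0 -4 0 0
0 0 -6 0 0
0 0 -8 0 0
0 0 -8 0 0' | python3 -m handwheel | grep -E "pos|force"
python3 look.py
echo '0 0 -2 0 0
0 0 -4 0 0
0 0 -6 0 0
0 0 -8 0 0
0 0 -8 0 0' | python3 -m handwheel| grep -E "pos|force"
python3 look.py
```

```text
eef_pos: [527.8, 16.3, 67.0]
ft_force: [-0.7, 0.3, -3.3]
grip_force: 30.0
t 7.0167 pos [527.8  16.3  67. ] F [-0.7  0.3 -3.3] M [-0.14 -0.11  0.02] op 22.1 gf 30.0
top 0 [] lat 
scene 124 [(-5, 76, 5), (10, 72, 30), (25, 69, 33), (40, 67, 35), (55, 65, 20)] lat -6.2
eef_pos: [527.9, 16.3, 75.0]
ft_force: [-0.2, 0.9, -3.5]
grip_force: 30.0
t 7.5333 pos [527.9  16.3  75. ] F [-0.2  0.9 -3.5] M [-0.24 -0.12  0.04] op 21.7 gf 30.0
top 0 [] lat 
scene 138 [(-5, 80, 8), (10, 77, 30), (25, 74, 33), (40, 70, 40), (55, 67, 26)] lat -5.2
```

```bash

echo '0 0 -2 0 0
0 0 -4 0 0
0 0 -6 0 0
0 0 -8 0 0
0 0 -8 0 0' | python3 -m handwheel | grep -E "pos|force"
echo '0 0 -2 0 0
0 0 -3 0 0
0 0 -4 0 0
0 0 -5 0 0
0 0 -5 0 0' | python3 -m handwheel| grep -E "pos|force"
python3 look.py tilt
```

```text
eef_pos: [527.9, 16.3, 83.0]
ft_force: [-0.2, -0.4, -3.6]
grip_force: 30.0
eef_pos: [527.8, 16.3, 87.8]
ft_force: [-0.2, -0.6, -3.9]
grip_force: 30.0
t 8.4667 pos [527.8  16.3  87.8] F [-0.2 -0.6 -3.9] M [-0.25 -0.2  -0.02] op 21.9 gf 30.0
top 0 [] lat 
scene 154 [(-5, 92, 8), (10, 86, 34), (25, 80, 40), (40, 74, 40), (55, 69, 32)] lat -5.5
```

View pics/tilt_scene.png

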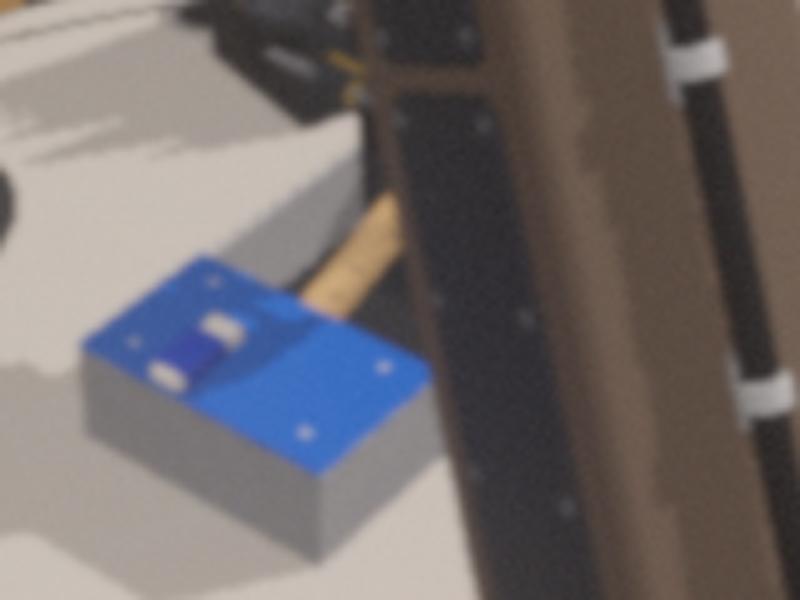

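Scene crop: the ruler is tilted, leaving from under the cover edge at (325,305) and rising to (390,210). The eraser is undisturbed at (200,350). Force is about 4 N. Before drawing it out I check the heights on the way.

```bash
python3 - <<'E'
from h import *
g=np.vstack([cloud(n,np.load(n+"0.npz")["d"]).reshape(-1,3) for n in("top","scene")])
print(list(range(140,-340,-30)))
for x0 in range(480,800,30):
    print(x0,[int(np.percentile(q,95)) if len(q:=g[(abs(g[:,0]-x0)<15)&(abs(g[:,1]-y0)<15)][:,2]) else -1 for y0 in range(140,-340,-30)])
E
echo '0 0 2 0 0
0 0 4 0 0
0 0 4 0 0' | python3 -m handwheel | grep -E "pos|force"
echo '-8 0 -3.2 0 0
-16 0 -6.4 0 0
-24 0 -9.6 0 0
-30 0 -12 0 0
-30 0 -12 0 0' | python3 -m handwheel | grep -E "pos|force"
python3 look.py
```

```text
[140, 110, 80, 50, 20, -10, -40, -70, -100, -130, -160, -190, -220, -250, -280, -310]
480 [79, 72, 71, 9, 10, 10, 9, 64, 64, 4, 5, 6, 7, 4, 5, 5]
510 [81, 71, 71, 23, 19, 14, 10, 63, 63, 3, 5, 3, 6, 4, 5, 5]
540 [73, 70, 9, 18, 23, 22, 21, 63, 4, 4, 5, 4, 5, 4, 5, 4]
570 [71, 70, 58, 10, 9, 11, 17, 64, 4, 5, 3, 4, 15, 17, 17, 5]
600 [5, 7, 64, 63, 63, 9, 62, 63, 5, 4, 4, 4, 16, 18, 18, 5]
630 [5, 5, 5, 6, 62, 64, 64, 7, 5, 5, 4, 5, 17, 19, 20, 5]
660 [5, 4, 4, 5, 6, 5, 4, 4, 6, 4, 3, 4, 18, 20, 19, 6]
690 [3, 5, 4, 3, 5, 5, 4, 5, 5, 4, 4, 5, 5, 11, 5, 5]
720 [3, 4, 5, 3, 4, 3, 23, 8, 4, 4, 3, 4, 6, 4, 5, 4]
750 [5, 4, 4, 4, 4, 5, 119, 141, 141, 137, 132, 130, 122, 72, 4, 4]
780 [12, 3, 4, 4, 4, 4, 102, 150, 153, 150, 152, 148, 143, 99, 4, 4]
eef_pos: [527.7, 16.4, 83.3]
ft_force: [-0.0, -0.6, 0.1]
grip_force: 30.0
eef_pos: [538.2, -13.6, 96.3]
ft_force: [0.3, 0.2, -0.3]
grip_force: 30.0
t 9.2333 pos [538.2 -13.6  96.3] F [ 0.3  0.2 -0.3] M [ 0.02 -0.14  0.02] op 21.7 gf 30.0
top 48 [(70, 72, 19), (85, 68, 23), (100, 61, 6)] lat -4.0
scene 170 [(25, 89, 21), (40, 84, 38), (55, 78, 38), (70, 72, 42), (85, 67, 31)] lat -6.3
```

```bash

for i in 1; do echo '-12 0 -4.3 0 0
-24 0 -8.6 0 0
-36 0 -13 0 0
-45 0 -16 0 0
-45 0 -16 0 0' | python3 -m handwheel | grep -E "pos|force"; done
python3 look.py
echo '-12 0 -4.3 0 0
-24 0 -8.6 0 0
-36 0 -13 0 0
-45 0 -16 0 0
-45 0 -16 0 0' | python3 -m handwheel | grep -E "pos|force"
echo '-12 0 -6 0 0
-24 0 -12 0 0
-36 0 -18 0 0
-46 0 -24 0 0
-46 0 -24 0 0' | python3 -m handwheel | grep -E "pos|force"
python3 look.py out
```

```text
eef_pos: [552.6, -56.9, 112.4]
ft_force: [0.4, -0.1, -1.3]
grip_force: 30.0
t 9.75 pos [552.6 -56.9 112.4] F [ 0.4 -0.1 -1.3] M [-0.08 -0.18 -0.02] op 21.5 gf 30.0
top 154 [(-230, 14, 6), (55, 94, 6), (70, 88, 29), (85, 82, 26), (100, 76, 27), (115, 70, 27), (130, 64, 26), (145, 61, 7)] lat -4.4
scene 195 [(55, 94, 18), (70, 86, 36), (85, 81, 37), (100, 75, 42), (115, 68, 37), (130, 65, 24)] lat -6.9
eef_pos: [566.9, -99.5, 128.4]
ft_force: [0.0, -0.9, -0.2]
grip_force: 30.0
eef_pos: [581.7, -143.3, 153.0]
ft_force: [-0.0, -0.4, -0.6]
grip_force: 30.0
t 10.6833 pos [ 581.7 -143.3  153. ] F [-0.  -0.4 -0.6] M [-0.04 -0.18  0.01] op 21.7 gf 30.0
top 184 [(55, 133, 26), (70, 128, 30), (85, 123, 29), (100, 117, 30), (115, 110, 28), (130, 106, 29), (145, 101, 10)] lat -3.9
scene 72 [(115, 109, 11), (130, 103, 28), (145, 99, 33)] lat -6.3
```

View pics/out_scene.png

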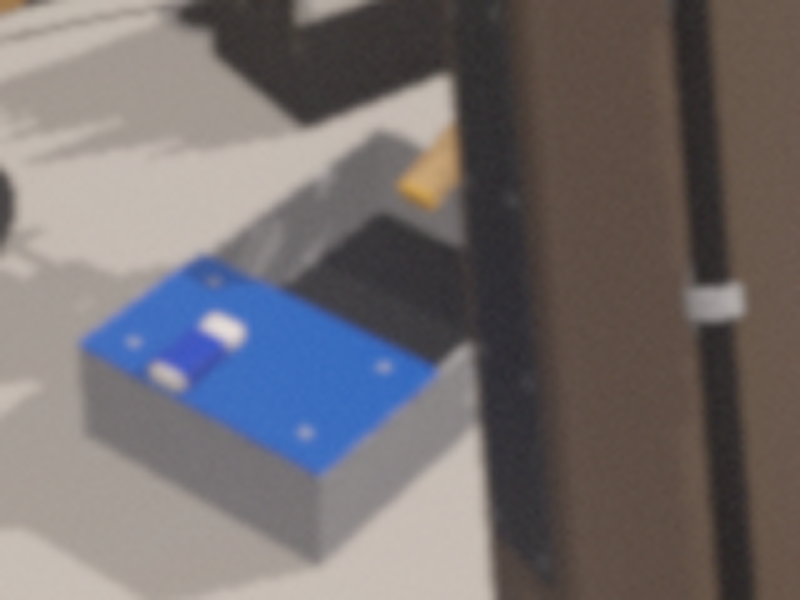

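Scene crop: the ruler is clear of the cover, rear cap at about (420,190) above the opening, still tilted about 20°. I level it gently by easing its underside down on the open end wall, at about 3 N.

```bash

echo '0 0 10 0 0
0 0 22 0 0
0 0 32 0 0
0 0 38 0 0
0 0 38 0 0' | python3 -m handwheel | grep -E "pos|force"
echo '0 0 2.5 0 0
0 0 5 0 0
0 0 7.5 0 0
0 0 10 0 0
0 0 12 0 0' | python3 -m handwheel | grep -E "pos|force"
echo '0 0 2.5 0 0
0 0 5 0 0
0 0 7.5 0 0
0 0 10 0 0
0 0 12 0 0' | python3 -m handwheel | grep -E "pos|force"
python3 look.py
```

```text
eef_pos: [579.7, -140.5, 111.7]
ft_force: [0.3, 0.6, -1.4]
grip_force: 30.0
eef_pos: [580.5, -141.1, 101.6]
ft_force: [-0.1, -0.7, 0.4]
grip_force: 30.0
eef_pos: [580.6, -141.2, 89.5]
ft_force: [0.2, -1.0, 3.8]
grip_force: 30.0
t 12.0333 pos [ 580.6 -141.2   89.5] F [ 0.2 -1.   3.8] M [ 0.08 -0.12  0.01] op 22.1 gf 30.0
top 183 [(55, 81, 21), (70, 78, 29), (85, 73, 27), (100, 70, 27), (115, 65, 26), (130, 61, 27), (145, 57, 25)] lat -4.2
scene 93 [(115, 65, 12), (130, 61, 30), (145, 57, 36), (160, 55, 15)] lat -4.6
```

Pivoting back at under 4 N. Slope is now about 15°, so I continue.

```bash

echo '0 0 2.5 0 0
0 0 5 0 0
0 0 7.5 0 0
0 0 10 0 0
0 0 12 0 0' | python3 -m handwheel | grep -E "pos|force"
echo '0 0 2 0 0
0 0 4 0 0
0 0 6 0 0
0 0 8 0 0
0 0 8 0 0' | python3 -m handwheel | grep -E "pos|force"
python3 look.py
```

```text
eef_pos: [580.5, -141.1, 77.3]
ft_force: [0.8, -2.1, 3.2]
grip_force: 30.0
eef_pos: [580.4, -141.1, 69.2]
ft_force: [1.1, -1.9, 1.7]
grip_force: 30.0
t 12.9667 pos [ 580.4 -141.1   69.2] F [ 1.1 -1.9  1.7] M [-0.08 -0.2  -0.04] op 21.5 gf 30.0
top 190 [(55, 79, 19), (70, 77, 29), (85, 77, 26), (100, 75, 27), (115, 75, 26), (130, 78, 26), (145, 76, 28), (160, 78, 8)] lat -4.0
scene 85 [(115, 78, 6), (130, 75, 24), (145, 74, 27), (160, 73, 28)] lat -4.2
```

```bash

echo '0 0 -8 0 0
0 0 -24 0 0
0 0 -44 0 0
0 0 -60 0 0
0 0 -68 0 0' | python3 -m handwheel | grep -E "pos|force"
echo '6 0 -8 0 0
20 0 -16 0 0
38 0 -22 0 0
56 0 -24 0 0
66 0 -24 0 0' | python3 -m handwheel | grep -E "pos|force"
echo '12 0 0 0 0
30 0 0 0 0
48 0 0 0 0
62 0 0 0 0
70 0 0 0 0' | python3 -m handwheel | grep -E "pos|force"
echo '0 0 0 0 0
0 0 0 0 0
0 0 0 0 0
0 0 0 0 0
0 0 0 0 0' | python3 -m handwheel | grep -E "pos|force"
python3 look.py end
```

```text
eef_pos: [580.8, -141.0, 139.8]
ft_force: [-0.2, -0.2, -1.4]
grip_force: 30.0
eef_pos: [558.3, -76.1, 161.9]
ft_force: [-0.3, -0.4, 0.1]
grip_force: 30.0
eef_pos: [536.5, -10.5, 161.3]
ft_force: [0.4, 0.0, -0.5]
grip_force: 30.0
eef_pos: [537.5, -12.7, 161.5]
ft_force: [-0.1, 0.3, -1.8]
grip_force: 30.0
t 14.7333 pos [537.5 -12.7 161.5] F [-0.1  0.3 -1.8] M [-0.05 -0.15 -0.04] op 21.7 gf 30.0
top 155 [(70, 169, 23), (85, 168, 31), (100, 168, 28), (115, 168, 22), (130, 168, 21), (145, 167, 24), (160, 165, 6)] lat -4.2
scene 271 [(25, 170, 22), (40, 168, 30), (55, 168, 27), (70, 168, 31), (85, 168, 27), (100, 167, 23), (115, 167, 29), (130, 167, 26), (145, 165, 29), (160, 164, 25)] lat -8.2
```

View pics/end_scene.png

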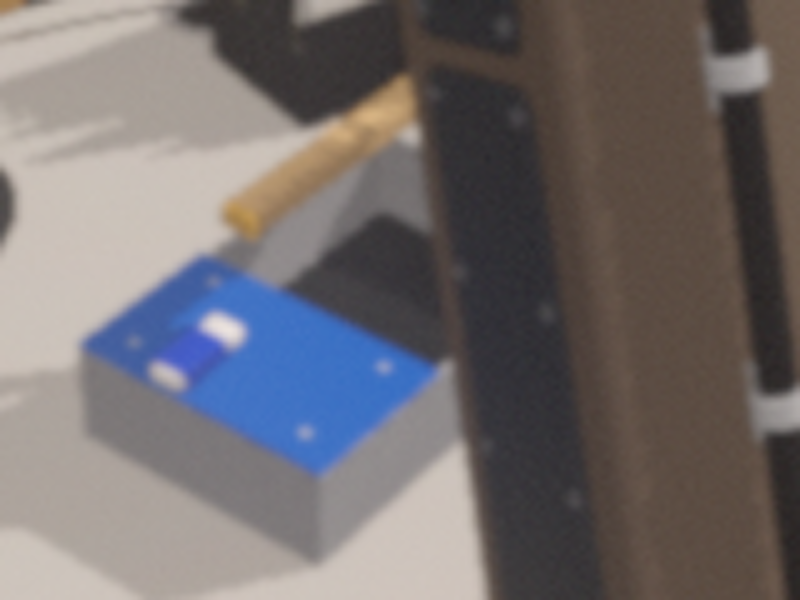

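The final view shows the ruler held level above the tray, rear end at about (245,215), with its underside about 155 mm up, or 90 mm above the rim. The eraser is in place. Handing in.

```bash
python3 -c "from cell import job_done; print(job_done())"
```

```text
the job is handed in; nothing more can be done
None
```

The ruler is out of the tray and was held still and level about 90 mm above the rim when I handed in at about 15 s; levelling it meant resting it lightly (under 4 N) on the open end wall, and the eraser had not moved, though I did not re-check the calculator, tape roll and stapler at the end.

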